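# Seal the vial in the capping press

### The arm

A 6-joint arm with a two-finger parallel gripper is mounted at the origin on a cart in front of the work surface, level with it; the furniture and walls round the work are solid. World frame = base frame: x ahead of the robot, y to its left, z up, the work surface at z = 0. Lengths are in m, angles in degrees, forces in N, time in s.
With the tool pointing down it reaches from about 0.4 to 0.825 m from the base axis. Payload 7 kg.
Tool frame: the origin (TCP) lies on the centre line of the jaws, within the pads' length; the fingertips stand 22 mm ahead of it and the grasp point (between the pads) lies 3 mm ahead of it; z points along the fingers, y is the line along which they close (so a half turn about z gives the same grasp; the last joint's range is limited). The gripper opens to 88 mm and grips with 3 to 60 N. Pads are 19 mm wide; open, the fingers measure 130 mm over their backs; the gripper's body (78 mm by 193 mm) begins 47 mm behind the grasp point.
Start: joints at [86.236, 20.546, 0.682, 0, -70.136, -16.507], TCP at [0.234, 0.633, 0.249] pointing down, gripper open.
Joint ranges: [-176.03, 176.03], [-82.01, 121.73], [-58.28, 71.71], [-173.87, 95.51], [-174.79, -0.11], [-173.66, 173.66]. Speed limits (degrees/s): [136.94, 136.94, 172.46, 180, 180, 180].

### API

Orientations are given as [roll, pitch, yaw] about the fixed x, y, z axes, in that order (R = Rz(yaw) Ry(pitch) Rx(roll)).
In Python, from plant import get_state, cams, r gives the robot as it stands.
- The arm moves only by the tool apply_moves, never from a script. Its argument "targets" is a list of rows, each an object with "dp": the shift along the world's x, y, z in m, a list of three; "yaw": the turn about the world's z in degrees. In form: [{"dp": [x, y, z], "yaw": yaw}, ...]. A call has 1 to 20 rows; each row is the pose to reach, as a shift and turn from the pose commanded when the call began; what a row does not reach only later rows make up. A row lasts 1/12 s, in which the tool goes at most 41.7 mm and 7.16 degrees, less where a joint would pass 70% of its speed; a pose out of reach is approached as far as the arm can. A call with a gripper value outside its range is refused whole. "grip" is the gripper command: -1 is fully open, 1 is shut, values between are in proportion, set as the call begins (left out, the last holds). The fingers move at their own pace and stop on an object; "squeeze" is the grip in N (left out, the last holds). Time passes only in rows, so rows that repeat a pose let the fingers close. It gives the time, the measured TCP pose, the force, the opening and the grip force at its end, in the units of the state.
- get_state(): the state, without advancing time (a new reading comes with each control period).
- cams.capture(name): name is "scene" or "top" or "wrist"; returns a dict with "image" (420x560x3 uint8, red, green, blue), "range_z" (420x560 float32, m along the optical axis (not along the pixel's ray), 0 where there is no reading), "fx", "fy", "cx", "cy" (pixels), "R" (3x3) and "t" (3): a world point X has camera coordinates R X + t; the wrist camera has in their place "T_tool_cam" (4x4, takes a point from camera to tool coordinates, whose origin is the TCP and whose axes are the flange's). Camera axes: x right, y down, z forward; pixel columns grow to the right and rows downward; lengths in m; the calibration is good to about 2 mm. A picture is of the moment at which its call begins: read the wrist's pose just before it.
- r.close_job(): hands the job in; it is judged then, once.
The state is a dict: "time_s": time; "joints": joint angles; "qd": joint speeds; "joint_torque": joint torques, N m; "tcp_pos": TCP position; "eef_rot": TCP orientation; "contact_force": force on the tool from outside, world axes, zero at the start; "moment": the same for the moment, N m; "gripper_width": finger opening in m; "gripper_force": force on a finger pad.
Only numpy, scipy, OpenCV 4.12 (cv2) and the standard library are available. Lean on these libraries where they do the work, as an engineer would, in place of code of your own. Each camera call takes 0.05 s, during which the arm holds its last target. There are 200 camera calls.

### The job

Seal the vial that stands in the small bench capping press. First release the safety catch by sliding its upright tab fully outward, away from the lever, and only then press the lever handle all the way down until the lever lies level. Leave the lever down and the catch released.

Things in the scene. Friction and masses are not known exactly. Their poses are not given: they have to be found in the camera images.
- catch_tab (a point): Centre of the safety catch's upright black tab, on the rail left of the press's lever (seen from its handle end). 14 mm (x) by 24 mm (y), top 14 mm above this point, free all round, its aluminium link 44 mm below. Axes of the press, which is fixed, turned up to 20 deg: x level from handle end to lever hinge, y level outward from lever to tab, z up. Sliding along +y releases.
- catch (a joint): Slide of the safety catch along the tab's +y: 0 = locked (its aluminium prop stands under the lever and stops it), 0.036 m = fully released, at its end stop. Starts at 0 to 0.005, needs about 2 N and stays where it is left.
- handle_pad (a point): Centre of the top face of the flat black handle (60 mm along the lever, 36 wide, 14 thick) at the free end of the steel lever. The hinge axis lies along the press's y. Raised, this point is 142 mm before the axis (press -x) and 74 mm above it, the highest part of the press (0.22 m); fully down, 160 mm before and 7 mm above: it sinks 68 mm and goes 18 mm towards -x, in an arc.
- handle (a joint): Hinge angle of the lever: 0 = raised 25 degrees, as it starts; 0.44 rad = fully down, level, at its stop. Pressing the handle down needs about 2 to 4 N; it has no spring and stays where it is left. While the catch is locked the lever stops at about 0.02.

How it is judged:
By the outcome, as a careful person would: the job done as asked, in the order asked, and still so for the second after the job is handed in, with the robot touching nothing.
It also fails if it takes over 42 s, if anything falls off the work surface, if the arm or the gripper's body presses on something with over 40 N, if the wrist force passes 120 N, or if a joint passes its speed limit or range.

## Working session

There is one attempt and no reset: what is moved stays moved. The work goes in short steps, Python scripts to look and compute and a tool call to move; the robot and the scene stay as the last step left them, time stands still between calls to the robot, and variables do not carry over. Pictures are saved under pics/ and viewed, at most 10 in all, crops included, and the job is handed in when it is done.

Besides the shell and the picture viewer there is one more tool, called after ">>>" in YAML: its name, and indented under it one key for each argument. apply_moves: Moves the arm, as the interface text tells. Its arguments: {"type":"object","properties":{"targets":{"type":"array","items":{"type":"object","properties":{"dp":{"type":"array","items":{"type":"number"}},"yaw":{"type":"number"}}}},"grip":{"type":"number"},"squeeze":{"type":"number"}},"required":["targets"]}

```bash
mkdir -p pics; python3 - <<'E'
from plant import get_state,cams,r
import cv2,numpy as np,pickle
s=get_state();print({k:np.round(v,3) for k,v in s.items() if k in('time_s','tcp_pos','eef_rot','gripper_width')})
d={}
for n in('scene','top','wrist'):
    c=cams.capture(n);d[n]=c;print(n,c['fx'],[ (k,np.round(c[k],3).tolist()) for k in('R','t','T_tool_cam') if k in c])
pickle.dump((s,d),open('a.pkl','wb'))
cv2.imwrite('pics/a_scene.png',d['scene']['image'][...,::-1])
cv2.imwrite('pics/a_top.png',d['top']['image'][...,::-1])
E
```

```text
{'time_s': np.float64(0.0), 'tcp_pos': array([0.234, 0.633, 0.248]), 'eef_rot': array([ 1.79903e+02, -6.00000e-03, -2.02820e+01]), 'gripper_width': np.float64(0.087)}
scene 404.272218671887 [('R', [[0.821, -0.571, -0.001], [-0.355, -0.509, -0.784], [0.447, 0.644, -0.621]]), ('t', [-0.426, 0.398, 0.661])]
top 473.00325303533117 [('R', [[-0.02, -1.0, 0.006], [-0.988, 0.018, -0.155], [0.155, -0.009, -0.988]]), ('t', [0.085, 0.615, 0.967])]
wrist 347.92522676170034 [('T_tool_cam', [[0.0, -0.96, -0.28, 0.074], [1.0, 0.0, 0.001, 0.001], [-0.001, -0.28, 0.96, -0.136], [0.0, 0.0, 0.0, 1.0]])]
```

View pics/a_scene.png

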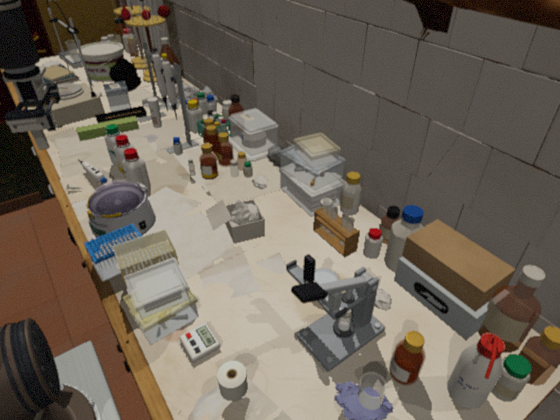

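View pics/a_top.png

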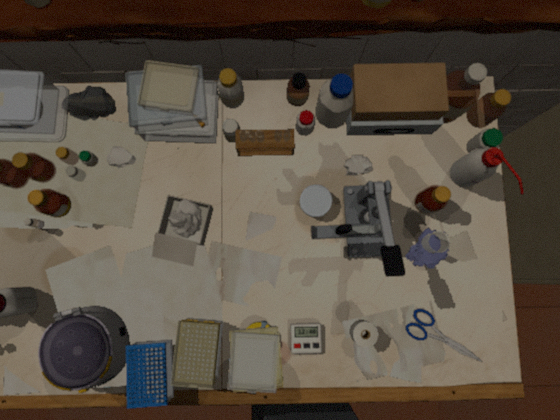

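The press stands right of centre. In the top view the handle is at (392,262), the tab at about (346,230) and the hinge at about (377,188). In the scene view the handle is at (309,291) and the tab at (309,268). Next I'll mask these black parts and triangulate them.

```bash
python3 - <<'E'
import cv2,numpy as np,pickle
s,d=pickle.load(open('a.pkl','rb'))
def pts(n,x0,x1,y0,y1,th):
    c=d[n];v=c['image'].max(2);m=np.zeros(v.shape,np.uint8);m[y0:y1,x0:x1]=(v[y0:y1,x0:x1]<th)
    k,l,st,ce=cv2.connectedComponentsWithStats(m)
    for i in range(1,k):
        if st[i,4]<15: continue
        V,U=np.nonzero(l==i);z=c['range_z'][V,U];ok=z>0
        P=np.c_[(U-c['cx'])/c['fx']*z,(V-c['cy'])/c['fy']*z,z][ok]
        W=(P-c['t'])@c['R']
        zt=np.percentile(W[:,2],95);T=W[W[:,2]>zt-.012]
        print(n,st[i].tolist(),ce[i].round(1),'med',np.median(W,0).round(3),'top',zt.round(3),'topc',((T.min(0)+T.max(0))/2).round(3),len(T))
pts('top',300,420,170,290,45)
pts('scene',280,340,245,310,45)
for n,(x0,x1,y0,y1) in dict(top=(300,440,165,285),scene=(270,400,245,365)).items():
    cv2.imwrite(f'pics/c_{n}.png',cv2.resize(d[n]['image'][y0:y1,x0:x1,::-1],None,fx=5,fy=5,interpolation=cv2.INTER_CUBIC)[:600])
a=cv2.imread('pics/c_top.png');b=cv2.imread('pics/c_scene.png')
cv2.imwrite('pics/c.png',cv2.resize(np.hstack([a,b]),(800,356)))
E
```

```text
top [358, 190, 17, 34, 238] [364.2 204.3] med [ 0.614 -0.108  0.042] top 0.133 topc [ 0.616 -0.107  0.131] 26
top [415, 194, 5, 10, 30] [417.5 199.1] med [ 0.619 -0.231  0.032] top 0.046 topc [ 0.622 -0.231  0.042] 14
top [372, 207, 7, 12, 48] [374.5 212.6] med [ 0.58  -0.118  0.113] top 0.136 topc [ 0.577 -0.116  0.15 ] 3
top [405, 212, 15, 25, 101] [412.4 224.8] med [ 0.566 -0.227 -0.001] top 0.002 topc [ 0.569 -0.226 -0.   ] 101
top [335, 224, 41, 13, 230] [347.9 231.1] med [ 0.54  -0.054  0.148] top 0.178 topc [ 0.546 -0.048  0.174] 94
top [312, 227, 5, 11, 39] [313.6 232.2] med [0.544 0.004 0.115] top 0.12 topc [0.545 0.005 0.114] 35
top [377, 231, 5, 6, 17] [379.4 233.2] med [ 0.539 -0.122  0.12 ] top 0.156 topc [ 0.538 -0.118  0.157] 4
top [346, 243, 21, 14, 179] [355.7 249.4] med [ 0.515 -0.097  0.012] top 0.015 topc [ 0.514 -0.097  0.011] 175
top [370, 245, 35, 31, 629] [391.  259.5] med [ 0.486 -0.127  0.202] top 0.214 topc [ 0.474 -0.127  0.209] 328
scene [292, 256, 36, 46, 691] [308.9 284.8] med [ 0.493 -0.124  0.2  ] top 0.215 topc [ 0.474 -0.129  0.21 ] 309
scene [287, 262, 9, 7, 20] [291.  264.8] med [0.544 0.005 0.115] top 0.118 topc [0.544 0.005 0.115] 20
```

View pics/c.png

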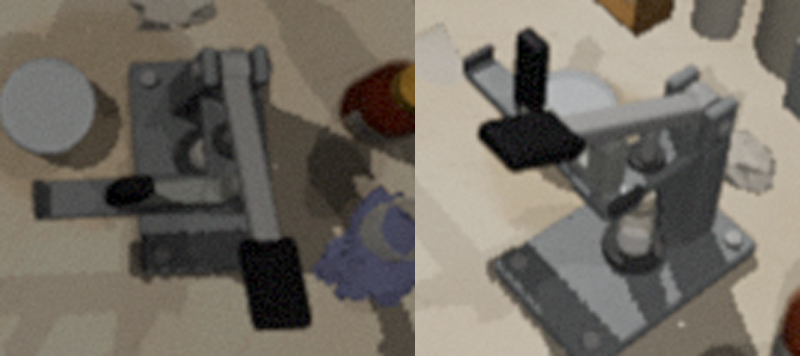

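The crops show three things. The tab is a black upright on the rail, with the rail's end stop (the black lug) to its left. The lever runs from the hinge at upper right to the handle at the bottom. The press x axis is close to world +x. I'll refine the axes and points next.

```bash
cat > h.py <<'E'
import numpy as np,cv2
def cloud(c,x0,x1,y0,y1):
    V,U=np.mgrid[y0:y1,x0:x1];V=V.ravel();U=U.ravel();z=c['range_z'][V,U];ok=z>0;U,V,z=U[ok],V[ok],z[ok]
    P=np.c_[(U-c['cx'])/c['fx']*z,(V-c['cy'])/c['fy']*z,z]
    return (P-c['t'])@c['R'],c['image'][V,U].max(1).astype(int),U,V
E
python3 - <<'E'
from h import *
import pickle
s,d=pickle.load(open('a.pkl','rb'))
for n,b in dict(top=(300,440,165,285),scene=(270,400,245,365)).items():
    W,v,U,V=cloud(d[n],*b)
    m=(v<50)&(W[:,2]>.17)&(W[:,0]<.52)&(W[:,1]<-.09)
    H=W[m]; (cx,cy),(w,h),a=cv2.minAreaRect((H[:,:2]*1000).astype(np.float32))
    box=cv2.boxPoints(((cx,cy),(w,h),a))
    A=np.c_[H[:,:2],np.ones(len(H))];k,*_=np.linalg.lstsq(A,H[:,2],rcond=None)
    print(n,'handle',np.round([cx,cy,w,h,a],1),'zc',k@[cx/1e3,cy/1e3,1],'slope',k[:2],np.degrees(np.arctan2(-k[1],-k[0]))); print(np.round(box))
    # lever bar
    m=(W[:,2]>.14)&(W[:,1]<-.09)&(W[:,0]>.44)&(W[:,0]<.6)
    L=W[m]; 
    for x in np.arange(.45,.64,.02):
        q=W[(abs(W[:,0]-x)<.006)&(W[:,2]>.13)&(W[:,1]<-.075)]
        if len(q)>5: print(round(x,3),'y',q[:,1].min().round(3),q[:,1].max().round(3),'z',np.median(q[:,2]).round(3))
    m=(v<60)&(W[:,2]>.13)&(W[:,1]>-.085)&(W[:,1]<-.01)&(abs(W[:,0]-.54)<.03)
    T=W[m]; print(n,'tab',T.min(0).round(3),T.max(0).round(3),'top',T[T[:,2]>.165].mean(0).round(3),U[m].mean(),V[m].mean())
    m=(W[:,2]>.09)&(W[:,2]<.13)&(W[:,1]>-.1)&(W[:,1]<.02)&(abs(W[:,0]-.54)<.04)
    R=W[m];
    for y in np.arange(-.08,.015,.01):
        q=R[abs(R[:,1]-y)<.005]
        if len(q)>3: print('rail y',y.round(2),q[:,0].min().round(3),q[:,0].max().round(3),q[:,2].min().round(3),q[:,2].max().round(3))
E
```

```text
top handle [ 484.7 -126.8   55.3   36.1    2.1] zc 0.20281497362115092 slope [-0.45604692 -0.03486824] 4.372190010448546
[[ 456. -110.]
 [ 458. -146.]
 [ 513. -144.]
 [ 512. -108.]]
0.45 y -0.14 -0.114 z 0.208
0.47 y -0.145 -0.109 z 0.21
0.49 y -0.144 -0.109 z 0.201
0.51 y -0.143 -0.109 z 0.191
0.53 y -0.134 -0.116 z 0.182
0.55 y -0.134 -0.113 z 0.17
0.57 y -0.134 -0.115 z 0.162
0.59 y -0.133 -0.115 z 0.153
0.61 y -0.143 -0.103 z 0.143
0.63 y -0.148 -0.098 z 0.142
top tab [ 0.539 -0.06   0.133] [ 0.553 -0.037  0.181] top [ 0.545 -0.048  0.176] 343.5390625 228.8125
rail y -0.08 0.534 0.558 0.102 0.122
rail y -0.07 0.534 0.558 0.104 0.121
rail y -0.06 0.534 0.543 0.106 0.128
rail y -0.05 0.534 0.559 0.105 0.124
rail y -0.04 0.533 0.558 0.103 0.13
rail y -0.03 0.533 0.557 0.104 0.113
rail y -0.02 0.533 0.557 0.103 0.113
rail y -0.01 0.533 0.558 0.102 0.112
rail y -0.0 0.531 0.557 0.104 0.117
rail y 0.01 0.531 0.557 0.102 0.12
scene handle [ 487.4 -127.9   61.7   36.5    2.4] zc 0.2032822521652028 slope [-0.41367614  0.09578632] -13.037031338262409
[[ 456. -111.]
 [ 457. -147.]
 [ 519. -145.]
 [ 517. -108.]]
0.47 y -0.146 -0.111 z 0.212
0.49 y -0.146 -0.11 z 0.202
0.51 y -0.144 -0.112 z 0.194
0.53 y -0.136 -0.118 z 0.183
0.55 y -0.135 -0.117 z 0.161
0.57 y -0.135 -0.118 z 0.165
0.59 y -0.134 -0.116 z 0.155
0.61 y -0.145 -0.104 z 0.144
0.63 y -0.15 -0.102 z 0.143
scene tab [ 0.539 -0.062  0.13 ] [ 0.551 -0.042  0.181] top [ 0.544 -0.054  0.174] 308.8619047619048 267.3285714285714
rail y -0.06 0.539 0.554 0.121 0.13
rail y -0.05 0.537 0.541 0.11 0.129
rail y -0.04 0.533 0.543 0.104 0.129
rail y -0.03 0.533 0.548 0.103 0.113
rail y -0.02 0.533 0.556 0.102 0.112
rail y -0.01 0.532 0.558 0.102 0.113
rail y -0.0 0.532 0.557 0.104 0.121
rail y 0.01 0.533 0.558 0.104 0.12
```

```bash
python3 - <<'E'
from h import *
import pickle
s,d=pickle.load(open('a.pkl','rb'))
W=np.vstack([cloud(d[n],0,560,0,420)[0] for n in('top','scene')])
for y in np.arange(.8,-.3,-.1):
    print(round(y,1),[ (round(x,1),float(np.percentile(q[:,2],99.5).round(2))) for x in np.arange(.2,.9,.1) if len(q:=W[(abs(W[:,0]-x)<.05)&(abs(W[:,1]-y)<.05)])>20])
q=W[(abs(W[:,0]-.6)<.06)&(W[:,1]>-.045)&(W[:,1]<.09)&(W[:,2]>.03)]
print('beaker',q.min(0),q.max(0))
q=W[(W[:,0]>.44)&(W[:,0]<.66)&(W[:,1]>-.1)&(W[:,1]<.08)&(W[:,2]>.14)]
print('above .14',q.min(0),q.max(0),len(q))
E
```

```text
0.8 [(np.float64(0.2), 0.0), (np.float64(0.3), 0.04), (np.float64(0.4), 0.14), (np.float64(0.5), 0.0), (np.float64(0.6), 0.31), (np.float64(0.7), 0.29), (np.float64(0.8), 0.13)]
0.7 [(np.float64(0.2), 0.3), (np.float64(0.3), 0.39), (np.float64(0.4), 0.13), (np.float64(0.5), 0.0), (np.float64(0.6), 0.06), (np.float64(0.7), 0.11), (np.float64(0.8), 0.11)]
0.6 [(np.float64(0.2), 0.54), (np.float64(0.3), 0.55), (np.float64(0.4), 0.13), (np.float64(0.5), 0.0), (np.float64(0.6), 0.11), (np.float64(0.7), 0.11), (np.float64(0.8), 0.11)]
0.5 [(np.float64(0.2), 0.34), (np.float64(0.3), 0.13), (np.float64(0.4), 0.12), (np.float64(0.5), 0.0), (np.float64(0.6), 0.11), (np.float64(0.7), 0.06), (np.float64(0.8), 0.06)]
0.4 [(np.float64(0.2), 0.07), (np.float64(0.3), 0.12), (np.float64(0.4), 0.12), (np.float64(0.5), 0.0), (np.float64(0.6), 0.0), (np.float64(0.7), 0.03), (np.float64(0.8), 0.14)]
0.3 [(np.float64(0.2), 0.08), (np.float64(0.3), 0.11), (np.float64(0.4), 0.11), (np.float64(0.5), 0.08), (np.float64(0.6), 0.09), (np.float64(0.7), 0.65), (np.float64(0.8), 0.18)]
0.2 [(np.float64(0.2), 0.11)
[... 341 characters left out ...]
float64(0.2), 0.0), (np.float64(0.3), 0.02), (np.float64(0.4), 0.02), (np.float64(0.5), 0.18), (np.float64(0.6), 0.17), (np.float64(0.7), 0.65), (np.float64(0.8), 0.58)]
-0.1 [(np.float64(0.2), 0.0), (np.float64(0.3), 0.05), (np.float64(0.4), 0.05), (np.float64(0.5), 0.22), (np.float64(0.6), 0.17), (np.float64(0.7), 0.63), (np.float64(0.8), 0.17)]
-0.2 [(np.float64(0.2), 0.01), (np.float64(0.3), 0.01), (np.float64(0.4), 0.01), (np.float64(0.5), 0.06), (np.float64(0.6), 0.11), (np.float64(0.7), 0.63), (np.float64(0.8), 0.14)]
beaker [ 0.54000656 -0.04494071  0.03001344] [0.6585797  0.02541751 0.17946831]
above .14 [ 0.53862498 -0.06176258  0.14002866] [ 0.55384949 -0.03654307  0.18107703] 346
```

>>> apply_moves:
  targets:
    - {"dp": [0.004, -0.01, 0.02], "yaw": -1}
    - {"dp": [0.012, -0.03, 0.035], "yaw": -3}
    - {"dp": [0.025, -0.06, 0.045], "yaw": -6}
    - {"dp": [0.04, -0.095, 0.05], "yaw": -9.5}
    - {"dp": [0.055, -0.13, 0.05], "yaw": -13}
    - {"dp": [0.071, -0.165, 0.05], "yaw": -16.5}
    - {"dp": [0.087, -0.2, 0.05], "yaw": -20}
    - {"dp": [0.103, -0.235, 0.05], "yaw": -23.5}
    - {"dp": [0.119, -0.27, 0.05], "yaw": -27}
    - {"dp": [0.135, -0.305, 0.05], "yaw": -30.5}
    - {"dp": [0.151, -0.34, 0.05], "yaw": -34}
    - {"dp": [0.167, -0.375, 0.05], "yaw": -37.5}
    - {"dp": [0.183, -0.41, 0.05], "yaw": -41}
    - {"dp": [0.2, -0.445, 0.05], "yaw": -44.5}
    - {"dp": [0.216, -0.48, 0.05], "yaw": -48}
    - {"dp": [0.233, -0.515, 0.05], "yaw": -51.5}
    - {"dp": [0.25, -0.55, 0.05], "yaw": -55}
    - {"dp": [0.268, -0.585, 0.05], "yaw": -58.5}
    - {"dp": [0.28, -0.612, 0.05], "yaw": -62}
    - {"dp": [0.29, -0.632, 0.05], "yaw": -65}
  grip: 0

```text
time_s: 1.82
tcp_pos: [0.5243, -0.0014, 0.2983]
eef_rot: [180.0, -0.0, -85.5]
contact_force: [-0.2, 1.0, 0.5]
gripper_width: 0.0439
gripper_force: 0.0
```

>>> apply_moves:
  targets:
    - {"dp": [0.008, -0.018, 0], "yaw": -1}
    - {"dp": [0.014, -0.033, 0], "yaw": -2}
    - {"dp": [0.019, -0.043, 0], "yaw": -2.7}
    - {"dp": [0.021, -0.051, 0], "yaw": -2.7}
    - {"dp": [0.021, -0.051, 0], "yaw": -2.7}
    - {"dp": [0.021, -0.051, 0], "yaw": -2.7}

```text
time_s: 2.32
tcp_pos: [0.5447, -0.0498, 0.2984]
eef_rot: [180.0, 0.0, -88.0]
contact_force: [-1.5, 1.2, 1.0]
gripper_width: 0.0436
gripper_force: 0.0
```

```bash
python3 - <<'E'
from h import *
from plant import get_state,cams
from scipy.spatial.transform import Rotation as Ro
s=get_state();c=cams.capture('wrist')
print(s['tcp_pos'],s['eef_rot'],s['time_s'],s['gripper_width'],s['contact_force'])
Rt=Ro.from_euler('xyz',s['eef_rot'],degrees=True).as_matrix();M=np.eye(4);M[:3,:3]=Rt;M[:3,3]=s['tcp_pos'];M=M@c['T_tool_cam']
c['R']=M[:3,:3].T;c['t']=-M[:3,:3].T@M[:3,3]
W,v,U,V=cloud(c,0,560,0,420)
m=(v<70)&(W[:,2]>.15)&(W[:,2]<.19)&(W[:,1]>-.085)&(W[:,1]<0)&(abs(W[:,0]-.545)<.03);T=W[m];print('tab',len(T))
if len(T): print(T.min(0),T.max(0),T[T[:,2]>.172].min(0),T[T[:,2]>.172].max(0),U[m].mean(),V[m].mean())
cv2.imwrite('pics/w.png',c['image'][...,::-1])
E
```

```text
[ 0.54467134 -0.04975571  0.29839885] [ 1.79978886e+02  8.25574740e-03 -8.79769256e+01] 2.3167 0.04363046787743343 [-1.51316694  1.23527444  0.96096304]
tab 605
[ 0.53994094 -0.06284798  0.15000841] [ 0.55360922 -0.0393662   0.1808991 ] [ 0.53994094 -0.06266854  0.17206812] [ 0.55360922 -0.0393662   0.1808991 ] 280.7603305785124 203.96528925619836
```

View pics/w.png

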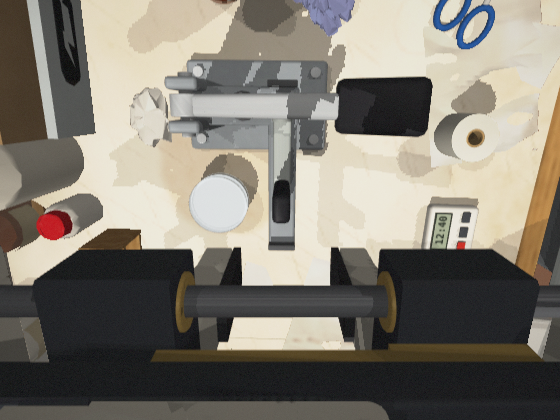

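The wrist view shows the tab at (281,203) on the rail. It measures 14 × 23 mm, centred at (0.5467, -0.051) with its top at 0.181, which agrees with the other views. I'll descend, grip it, then slide it outward.

>>> apply_moves:
  targets:
    - {"dp": [0.002, -0.001, -0.015], "yaw": 0}
    - {"dp": [0.002, -0.001, -0.035], "yaw": 0}
    - {"dp": [0.002, -0.001, -0.055], "yaw": 0}
    - {"dp": [0.002, -0.001, -0.075], "yaw": 0}
    - {"dp": [0.002, -0.001, -0.092], "yaw": 0}
    - {"dp": [0.002, -0.001, -0.106], "yaw": 0}
    - {"dp": [0.002, -0.001, -0.117], "yaw": 0}
    - {"dp": [0.002, -0.001, -0.124], "yaw": 0}
    - {"dp": [0.002, -0.001, -0.127], "yaw": 0}
    - {"dp": [0.002, -0.001, -0.127], "yaw": 0}
    - {"dp": [0.002, -0.001, -0.127], "yaw": 0}

```text
time_s: 3.28
tcp_pos: [0.5473, -0.0507, 0.1722]
eef_rot: [-179.9, -0.0, -87.9]
contact_force: [0.7, -0.5, 0.3]
gripper_width: 0.0438
gripper_force: 0.0
```

>>> apply_moves:
  targets:
    - {"dp": [0, 0, 0], "yaw": 0}
    - {"dp": [0, 0, 0], "yaw": 0}
    - {"dp": [0, 0, 0], "yaw": 0}
    - {"dp": [0, 0, 0], "yaw": 0}
    - {"dp": [0, 0, 0], "yaw": 0}
    - {"dp": [0, 0, 0], "yaw": 0}
    - {"dp": [0, 0, 0], "yaw": 0}
    - {"dp": [0, 0, 0], "yaw": 0}
  grip: 1
  squeeze: 15

```text
time_s: 3.95
tcp_pos: [0.5481, -0.0506, 0.172]
eef_rot: [-179.9, 0.0, -88.0]
contact_force: [4.4, -0.0, -1.2]
gripper_width: 0.0142
gripper_force: 15.0
```

>>> apply_moves:
  targets:
    - {"dp": [0, 0.004, 0], "yaw": 0}
    - {"dp": [0, 0.008, 0], "yaw": 0}
    - {"dp": [0, 0.012, 0], "yaw": 0}
    - {"dp": [-0.001, 0.016, 0], "yaw": 0}
    - {"dp": [-0.001, 0.02, 0], "yaw": 0}
    - {"dp": [-0.001, 0.024, 0], "yaw": 0}
    - {"dp": [-0.001, 0.028, 0], "yaw": 0}
    - {"dp": [-0.001, 0.031, 0], "yaw": 0}
    - {"dp": [-0.001, 0.034, 0], "yaw": 0}
    - {"dp": [-0.001, 0.036, 0], "yaw": 0}
    - {"dp": [-0.001, 0.038, 0], "yaw": 0}
    - {"dp": [-0.001, 0.04, 0], "yaw": 0}
    - {"dp": [-0.001, 0.04, 0], "yaw": 0}
    - {"dp": [-0.001, 0.04, 0], "yaw": 0}

```text
time_s: 5.12
tcp_pos: [0.547, -0.0135, 0.1719]
eef_rot: [-179.9, -0.2, -88.0]
contact_force: [9.4, -16.6, -4.4]
gripper_width: 0.0139
gripper_force: 15.0
```

>>> apply_moves:
  targets:
    - {"dp": [0, 0, 0], "yaw": 0}
    - {"dp": [0, 0, 0], "yaw": 0}
    - {"dp": [0, 0, 0], "yaw": 0}
    - {"dp": [0, 0, 0], "yaw": 0}
    - {"dp": [0, 0, 0], "yaw": 0}
  grip: 0

```text
time_s: 5.53
tcp_pos: [0.5456, -0.0106, 0.1715]
eef_rot: [180.0, 0.0, -88.0]
contact_force: [-0.9, -0.1, 0.3]
gripper_width: 0.0406
gripper_force: 0.0
```

>>> apply_moves:
  targets:
    - {"dp": [0, 0, 0.01], "yaw": 0}
    - {"dp": [0, 0, 0.03], "yaw": 0}
    - {"dp": [0, 0, 0.055], "yaw": 0}
    - {"dp": [0, 0, 0.08], "yaw": 0}
    - {"dp": [0, 0, 0.105], "yaw": 0}
    - {"dp": [0, 0, 0.12], "yaw": 0}
    - {"dp": [0, 0, 0.128], "yaw": 0}
    - {"dp": [0, 0, 0.128], "yaw": 0}
    - {"dp": [0, 0, 0.128], "yaw": 0}

```text
time_s: 6.28
tcp_pos: [0.5456, -0.0107, 0.2993]
eef_rot: [180.0, 0.0, -88.0]
contact_force: [-1.5, 0.0, 0.1]
gripper_width: 0.0441
gripper_force: 0.0
```

```bash
python3 - <<'E'
from h import *
from plant import get_state,cams
from scipy.spatial.transform import Rotation as Ro
s=get_state();c=cams.capture('wrist')
print(s['tcp_pos'],s['eef_rot'],s['time_s'],s['gripper_width'],s['contact_force'])
Rt=Ro.from_euler('xyz',s['eef_rot'],degrees=True).as_matrix();M=np.eye(4);M[:3,:3]=Rt;M[:3,3]=s['tcp_pos'];M=M@c['T_tool_cam']
c['R']=M[:3,:3].T;c['t']=-M[:3,:3].T@M[:3,3]
W,v,U,V=cloud(c,0,560,0,420)
m=(v<70)&(W[:,2]>.172)&(W[:,2]<.19)&(W[:,1]>-.085)&(W[:,1]<.05)&(abs(W[:,0]-.545)<.03);T=W[m];print('tab',len(T))
if len(T): print(T.min(0),T.max(0))
m=(v<70)&(W[:,2]>.17)&(W[:,2]<.23)&(W[:,0]<.53)&(W[:,1]<-.09)&(W[:,0]>.43);T=W[m]
print('handle',cv2.minAreaRect((T[:,:2]*1000).astype(np.float32)),T.min(0),T.max(0))
E
```

```text
[ 0.54557331 -0.01067182  0.2993435 ] [ 1.79997183e+02  2.73978124e-02 -8.79702444e+01] 6.2833 0.04406555370571582 [-1.50378548  0.01043003  0.06376785]
tab 516
[ 0.53872777 -0.0279583   0.1720134 ] [ 0.55246333 -0.00488494  0.18084791]
handle ((493.3185119628906, -127.43939971923828), (73.77326965332031, 34.90045166015625), 1.4975801706314087) [ 0.45628775 -0.14550976  0.17617426] [ 0.52998753 -0.1099037   0.21812411]
```

Tab displacement is about 35 mm, and it met a firm stop at over 16 N, so the catch is released. Now I'll go over the handle with the fingers shut.

>>> apply_moves:
  targets:
    - {"dp": [-0.005, -0.012, 0], "yaw": 0}
    - {"dp": [-0.013, -0.03, 0], "yaw": 0}
    - {"dp": [-0.023, -0.052, 0], "yaw": 0}
    - {"dp": [-0.033, -0.074, 0], "yaw": 0}
    - {"dp": [-0.042, -0.094, 0], "yaw": 0}
    - {"dp": [-0.048, -0.109, 0], "yaw": 0}
    - {"dp": [-0.052, -0.117, 0], "yaw": 0}
    - {"dp": [-0.052, -0.117, -0.015], "yaw": 0}
    - {"dp": [-0.052, -0.117, -0.03], "yaw": 0}
    - {"dp": [-0.052, -0.117, -0.045], "yaw": 0}
    - {"dp": [-0.052, -0.117, -0.055], "yaw": 0}
    - {"dp": [-0.052, -0.117, -0.06], "yaw": 0}
    - {"dp": [-0.052, -0.117, -0.06], "yaw": 0}
  grip: 1

```text
time_s: 7.42
tcp_pos: [0.4932, -0.1278, 0.2381]
eef_rot: [179.8, -0.0, -88.0]
contact_force: [-0.3, 0.8, -0.8]
gripper_width: 0.0005
gripper_force: 0.0
```

>>> apply_moves:
  targets:
    - {"dp": [0, 0, -0.004], "yaw": 0}
    - {"dp": [-0.002, 0, -0.009], "yaw": 0}
    - {"dp": [-0.004, 0, -0.014], "yaw": 0}
    - {"dp": [-0.006, 0, -0.019], "yaw": 0}
    - {"dp": [-0.008, 0, -0.024], "yaw": 0}
    - {"dp": [-0.01, 0, -0.029], "yaw": 0}
    - {"dp": [-0.011, 0, -0.034], "yaw": 0}
    - {"dp": [-0.012, 0, -0.039], "yaw": 0}
    - {"dp": [-0.012, 0, -0.039], "yaw": 0}

```text
time_s: 8.17
tcp_pos: [0.4813, -0.1277, 0.1994]
eef_rot: [179.9, 0.0, -88.0]
contact_force: [-0.8, 0.6, 0.1]
gripper_width: 0.0007
gripper_force: 0.0
```

>>> apply_moves:
  targets:
    - {"dp": [-0.001, 0, -0.005], "yaw": 0}
    - {"dp": [-0.002, 0, -0.01], "yaw": 0}
    - {"dp": [-0.003, 0, -0.015], "yaw": 0}
    - {"dp": [-0.004, 0, -0.02], "yaw": 0}

```text
time_s: 8.5
tcp_pos: [0.4779, -0.1279, 0.1801]
eef_rot: [-180.0, -0.0, -88.0]
contact_force: [0.1, 0.1, 1.3]
gripper_width: 0.0003
gripper_force: 0.9
```

>>> apply_moves:
  targets:
    - {"dp": [-0.001, 0, -0.005], "yaw": 0}
    - {"dp": [-0.001, 0, -0.01], "yaw": 0}
    - {"dp": [-0.002, 0, -0.014], "yaw": 0}
    - {"dp": [-0.002, 0, -0.017], "yaw": 0}
    - {"dp": [-0.002, 0, -0.019], "yaw": 0}
    - {"dp": [-0.002, 0, -0.019], "yaw": 0}

```text
time_s: 9.0
tcp_pos: [0.4756, -0.1278, 0.161]
eef_rot: [179.9, 0.0, -88.0]
contact_force: [0.5, 1.1, -1.4]
gripper_width: 0.0003
gripper_force: 0.0
```

Close to the stop now. I'll press slightly further and watch for a force rise.

>>> apply_moves:
  targets:
    - {"dp": [0, 0, -0.002], "yaw": 0}
    - {"dp": [0, 0, -0.004], "yaw": 0}
    - {"dp": [0, 0, -0.004], "yaw": 0}

```text
time_s: 9.25
tcp_pos: [0.4758, -0.1278, 0.1589]
eef_rot: [-180.0, -0.0, -87.9]
contact_force: [-6.2, 2.6, 15.7]
gripper_width: 0.0003
gripper_force: 7.3
```

```bash
python3 - <<'E'
from plant import cams
import cv2,numpy as np
a=cams.capture('scene')['image'][225:365,250:420,::-1];b=cams.capture('top')['image'][160:300,290:460,::-1]
cv2.imwrite('pics/p.png',cv2.resize(np.hstack([a,b]),(800,330),interpolation=cv2.INTER_CUBIC))
E
```

```text
(no output)
```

View pics/p.png

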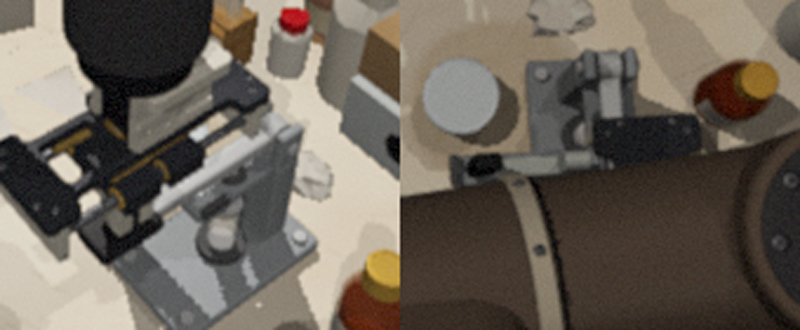

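The picture shows the fingers on the handle and the lever parallel to the base plate's edge. The tab is out by its lug at (485,165). A final firmer push, then I'll retreat and check.

>>> apply_moves:
  targets:
    - {"dp": [0, 0, -0.002], "yaw": 0}
    - {"dp": [0, 0, -0.003], "yaw": 0}
    - {"dp": [0, 0, -0.003], "yaw": 0}
    - {"dp": [0, 0, -0.003], "yaw": 0}

```text
time_s: 9.68
tcp_pos: [0.4759, -0.128, 0.1583]
eef_rot: [-179.9, -0.1, -87.9]
contact_force: [-15.2, 6.9, 38.5]
gripper_width: 0.0006
gripper_force: 19.5
```

>>> apply_moves:
  targets:
    - {"dp": [0, 0, 0.005], "yaw": 0}
    - {"dp": [0, 0, 0.02], "yaw": 0}
    - {"dp": [0, 0, 0.045], "yaw": 0}
    - {"dp": [0, 0, 0.075], "yaw": 0}
    - {"dp": [0, 0, 0.105], "yaw": 0}
    - {"dp": [0, 0.03, 0.13], "yaw": 0}
    - {"dp": [0, 0.06, 0.145], "yaw": 0}
    - {"dp": [0, 0.09, 0.15], "yaw": 0}
    - {"dp": [0, 0.12, 0.15], "yaw": 0}
    - {"dp": [0, 0.14, 0.15], "yaw": 0}
    - {"dp": [0, 0.14, 0.15], "yaw": 0}
    - {"dp": [0, 0.14, 0.15], "yaw": 0}

```text
time_s: 10.68
tcp_pos: [0.4757, 0.0131, 0.3045]
eef_rot: [180.0, 0.0, -87.8]
contact_force: [-0.4, 0.2, -0.4]
gripper_width: 0.0004
gripper_force: 0.0
```

```bash
python3 - <<'E'
from h import *
from plant import get_state,cams
from scipy.spatial.transform import Rotation as Ro
s=get_state();c=cams.capture('wrist')
print(s['tcp_pos'],s['time_s'],s['contact_force'])
Rt=Ro.from_euler('xyz',s['eef_rot'],degrees=True).as_matrix();M=np.eye(4);M[:3,:3]=Rt;M[:3,3]=s['tcp_pos'];M=M@c['T_tool_cam']
c['R']=M[:3,:3].T;c['t']=-M[:3,:3].T@M[:3,3]
W,v,U,V=cloud(c,0,560,0,420)
for x in np.arange(.44,.64,.02):
    q=W[(abs(W[:,0]-x)<.006)&(W[:,2]>.1)&(W[:,2]<.25)&(abs(W[:,1]+.126)<.008)]
    if len(q)>5: print(round(x,2),np.median(q[:,2]).round(4))
m=(v<70)&(W[:,2]>.172)&(W[:,2]<.19)&(W[:,1]>-.085)&(W[:,1]<.05)&(abs(W[:,0]-.545)<.03);T=W[m];print('tab',len(T))
if len(T): print(T.min(0),T.max(0))
cv2.imwrite('pics/f.png',c['image'][...,::-1])
E
```

```text
[0.47573821 0.01314944 0.30447339] 10.6833 [-0.38705998  0.21948331 -0.39104732]
0.44 0.1366
0.46 0.1371
0.48 0.1371
0.5 0.1368
0.52 0.1369
0.54 0.1368
0.56 0.1369
0.58 0.1369
0.6 0.1369
0.62 0.1404
tab 544
[ 0.53856633 -0.02801149  0.17200986] [ 0.55202681 -0.00413331  0.18039965]
```

View pics/f.png

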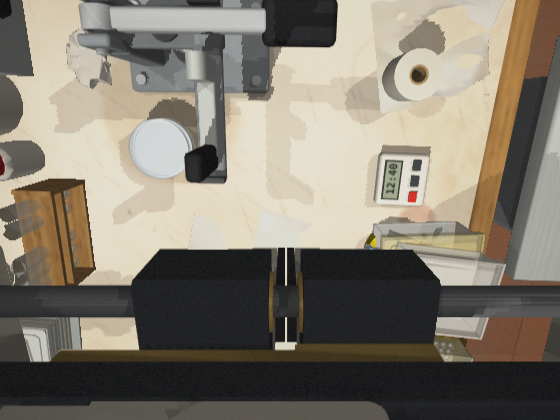

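The lever is level along its whole length (z = 0.137) and the tab is out at the rail's end, at (203,165). The robot is clear of everything, so I'm handing in.

```bash
python3 -c "
from plant import r
print(r.close_job())"
```

```text
the job is handed in; nothing more can be done
None
```

The job is handed in, with no verdict shown: I slid the catch out about 35 mm to a firm stop, then pressed the lever down until it measured level, and left both in place with the arm clear (10.7 s).

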